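# Call the apprentice and show what the next joint needs

## Robot

A 6-joint arm with a two-finger parallel gripper is mounted at the origin on a cart in front of the work surface, level with it; the furniture and walls round the work are solid. World frame = base frame: x ahead of the robot, y to its left, z up, the work surface at z = 0. Lengths are in m, angles in degrees, forces in N, time in s.
With the tool pointing down it reaches from about 0.425 to 1.125 m from the base axis. Payload 14.9 kg.
Tool frame: the origin (TCP) lies midway between the tips of the shut fingers; the grasp point (between the pads) lies 19 mm behind it (robot.grip_point_offset is the distance from the TCP to the grasp point, in m); z points along the fingers, y is the line along which they close (so a half turn about z gives the same grasp; the last joint's range is limited). The gripper opens to 91 mm and grips with 3 to 60 N. Pads are 32 mm wide; open, the fingers measure 118 mm over their backs; the gripper's body (76 mm by 178 mm) begins 60 mm behind the grasp point.
Start: joints at [66.446, 21.709, 99.362, -0, 58.929, -1.908], TCP at [0.258, 0.651, 0.214] pointing down, gripper open.
Joint ranges: [-158.91, 158.91], [-42.39, 125.64], [0.06, 152.35], [-60.88, 240.88], [17.5, 164.5], [-176.32, 176.32]. Speed limits (degrees/s): [108.29, 108.29, 136.94, 180, 180, 180].

## Interface

Orientations are given as a 3x3 rotation matrix whose columns are the frame's x, y, z axes.
In Python, from station import get_obs, optics, ticket, robot gives the robot as it stands.
- The arm moves only by the tool play_rows, never from a script. Its argument "plan" is a list of rows, each a list of 5 numbers: the shift along the tool's x, y, z in m, then the turn about the tool's z in degrees, then the opening, from 0 (shut) to 1 (fully open). In form: [[dx, dy, dz, roll, fingers], ...]. A call has 1 to 8 rows; each row shifts and turns the commanded pose from where the row before left it, along the tool's axes as they then stand; what a row does not reach is not made up. A row lasts 1/12 s, in which the tool goes at most 41.7 mm and 7.16 degrees, less where a joint would pass 70% of its speed; a pose out of reach is approached as far as the arm can. A call is refused whole if a number of a shift passes 0.0417 or a number of a turn 7.16, either way. A call with a gripper value outside its range is refused whole. The fingers move at their own pace and stop on an object; "grip_force" is the grip in N (left out, the last holds). Time passes only in rows, so rows that do not move let the fingers close. It gives the time, the measured TCP pose, the force, the opening and the grip force at its end, in the units of the state.
- get_obs(): the state, without advancing time (a new reading comes with each control period).
- optics.get_image(name): name is "side" or "top"; returns (picture, depth): 420x560x3 uint8, blue, green, red; 420x560 float32, m along the optical axis (not along the pixel's ray), 0 where there is no reading.
- optics.camera_model(name): a dict with "vertical_fov" (degrees; the focal length in pixels is half the picture's height over the tangent of half this angle, whatever the lens; pixels are square), "cx", "cy" (the principal point, pixels), "k1" (the pictures are not rectified: a ray, as slopes to the right and down, at radius r is drawn at 1 + k1 r^2 times it, then the intrinsics apply), "rvec" (rotation vector, rad) and "tvec" (3), from world to camera coordinates, as OpenCV has them. Camera axes: x right, y down, z forward; pixel columns grow to the right and rows downward; lengths in m; the calibration is good to about 2 mm. A picture is of the moment at which its call begins. camera_model takes no time and is no camera call.
- ticket.hand_in(): hands the job in; it is judged then, once.
The state is a dict: "t": time; "joint_positions": joint angles; "joint_vel": joint speeds; "tau": joint torques, N m; "tool_pos": TCP position; "ee_rot": TCP orientation; "force": force on the tool from outside, world axes, zero at the start; "wrist_torque": the same for the moment, N m; "gripper_width": finger opening in m; "finger_force": force on a finger pad.
Only numpy, scipy, OpenCV 4.12 (cv2) and the standard library are available. Lean on these libraries where they do the work, as an engineer would, in place of code of your own. Each camera call takes 0.05 s, during which the arm holds its last target. There are 200 camera calls.

## Task

Press the green call button right down and let it come back up, then show the apprentice what to use for the next pipe joint: point from just above, the fingertips a few centimetres clear, at the fitting lying on the red-brown tin lid, then at the small white glue bottle with the red cap, about two seconds each. Last, point in the same way at the middle of the larger of the two spanners lying side by side, and finish still pointing there. Apart from pressing the button, touch, move and lift none of the things, and do not bring the fingers down over the smaller spanner.

Things in the scene. Friction and masses are not known exactly. Their poses are not given: they have to be found in the camera images.
- call_button (a joint): travel of the round green push button in m: 0 up, 0.006 fully down; spring-loaded, about 5 N fully down; moves straight down and returns by itself
- call_button_top (a point): centre of the top face of the green button (40 mm across) in a fixed black housing, on the left of the work area; press here from above
- fitting: grey metal pipe fitting 20 x 28 x 18 mm high lying on the tin lid, off its centre; origin at the centre of its underside (15 mm above the table), so its top is 18 mm above the origin; loose
- tin_lid: red-brown round tin lid, 125 mm across, 15 mm high, flat on the table; origin at the centre of its underside; loose
- glue_bottle: small white bottle with a red cap, standing, 24 x 34 x 78 mm high; origin at the centre of its underside, so its top is 78 mm above the origin; loose, easily tipped
- big_spanner: the larger of the two open-end spanners lying side by side on the right of the work area, 34 x 168 x 6 mm high; loose. Its origin is the centre of its underside; long axis = its own y; lies flat.
- small_spanner: the smaller of the two spanners lying side by side, 28 x 138 x 5 mm high, bystander; loose. Its origin is the centre of its underside; long axis = its own y; lies flat.
- tape_roll: black roll of tape lying flat, 55 mm across, 19 mm high, bystander; origin at the centre of its underside
- screwdriver: screwdriver with a red handle, 26 x 212 x 27 mm high, bystander, behind on the right. Its origin is the centre of its underside; long axis = its own y; lies flat.
- pliers: combination pliers with yellow handles, 62 x 194 x 14 mm high, bystander, behind on the left. Its origin is the centre of its underside; long axis = its own y; lies flat.

How it is judged:
By the outcome, as a careful person would: the job done as asked, in the order asked, and still so for the second after the job is handed in, with the robot touching nothing.
It also fails if it takes over 58 s, if anything falls off the work surface, if the arm or the gripper's body presses on something with over 40 N, if the wrist force passes 120 N, or if a joint passes its speed limit or range.

## Working session

There is one attempt and no reset: what is moved stays moved. The work goes in short steps, Python scripts to look and compute and a tool call to move; the robot and the scene stay as the last step left them, time stands still between calls to the robot, and variables do not carry over. Pictures are saved under pics/ and viewed, at most 10 in all, crops included, and the job is handed in when it is done.

Besides the shell and the picture viewer there is one more tool, called after "Emit:" as name(argument=value, ...) on one line, values as JSON. play_rows: Moves the arm, as the interface text tells. Its arguments: {"type":"object","properties":{"plan":{"type":"array"},"grip_force":{"type":"number"}},"required":["plan"]}

```bash
mkdir -p pics
cat > h.py <<'E'
import numpy as np, cv2
from station import get_obs, optics, ticket, robot
def cam(n):
    m=optics.camera_model(n); R=cv2.Rodrigues(np.array(m["rvec"],float))[0]; t=np.array(m["tvec"],float).ravel()
    f=210/np.tan(np.radians(m["vertical_fov"])/2)
    K=np.array([[f,0,m["cx"]],[0,f,m["cy"]],[0,0,1]]); return K,np.array([m["k1"],0,0,0,0],float),R,t
def ray(n,uv):
    K,d,R,t=cam(n); p=cv2.undistortPoints(np.array(uv,float).reshape(-1,1,2),K,d).reshape(-1,2)
    return -R.T@t, np.c_[p,np.ones(len(p))]@R
def onz(n,uv,z):
    c,D=ray(n,uv); return c+D*((z-c[2])/D[:,2])[:,None]
def proj(n,P):
    K,d,R,t=cam(n); return cv2.projectPoints(np.array(P,float).reshape(-1,1,3),cv2.Rodrigues(R)[0],t,K,d)[0].reshape(-1,2)
E
python3 - <<'E'
from h import *
for n in("top","side"):
    im,d=optics.get_image(n); cv2.imwrite(f"pics/{n}0.png",im); np.save(f"pics/{n}0.npy",d); K,dd,R,t=cam(n); print(n,-R.T@t,R[2],K[0,0])
s=get_obs(); print(s["t"],s["tool_pos"],s["ee_rot"])
E
```

```text
top [ 0.39624238 -0.03344503  1.81840961] [ 0.1079486   0.01159726 -0.99408883] 520.6730632381893
side [ 0.6309413  -0.99558502  0.61168944] [-0.04221868  0.87477669 -0.48268347] 413.87889968427174
0.1 [0.25809555 0.6502899  0.21332634] [[-9.29458354e-01  3.68926824e-01 -4.07672524e-04]
 [ 3.68927047e-01  9.29457906e-01 -9.13448339e-04]
 [ 4.19188559e-05 -9.99413611e-04 -9.99999500e-01]]
```

View pics/top0.png

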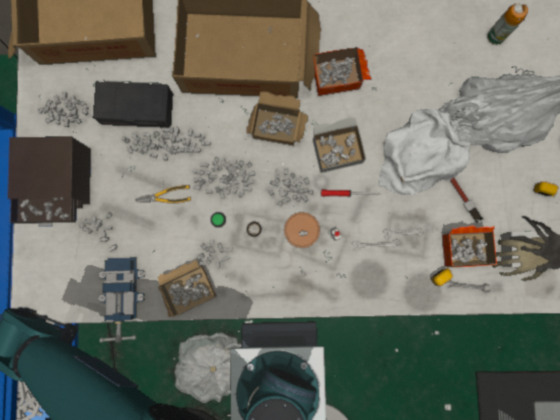

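View pics/side0.png

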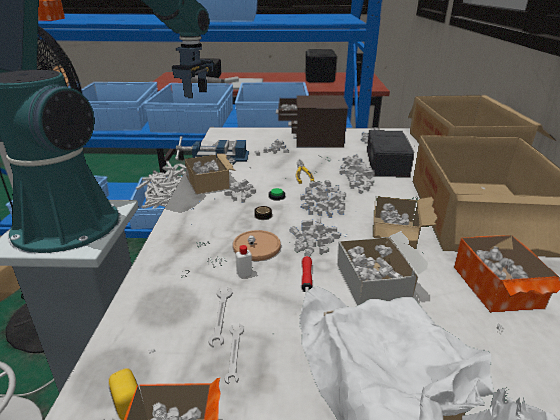

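The top view shows the button at about (218,219), tape at (254,229), lid at (302,230) with the fitting near (302,232), and the bottle at (336,233). The spanners show faintly near (380,240). In the side view the button is at (277,193), the fitting at (252,240) and the bottle at (243,260). The spanners are at (221,317) and (234,353).

Run:
```python
from h import *
a=cv2.imread("pics/top0.png")[195:270,270:430]; b=cv2.imread("pics/side0.png")[225:395,180:340]
a=cv2.resize(a,None,fx=5,fy=5,interpolation=cv2.INTER_CUBIC); b=cv2.resize(b,None,fx=3.5,fy=3.5,interpolation=cv2.INTER_CUBIC)
cv2.imwrite("pics/topc.png",a); cv2.imwrite("pics/sidec.png",b)
im=cv2.imread("pics/top0.png"); hsv=cv2.cvtColor(im,cv2.COLOR_BGR2HSV)
def blob(n,name,lo,hi,z,box):
    im=cv2.imread(f"pics/{n}0.png"); m=cv2.inRange(cv2.cvtColor(im,cv2.COLOR_BGR2HSV),lo,hi)
    x0,y0,x1,y1=box; k=np.zeros_like(m); k[y0:y1,x0:x1]=m[y0:y1,x0:x1]
    N,_,st,c=cv2.connectedComponentsWithStats(k); i=1+st[1:,4].argmax(); d=np.load(f"pics/{n}0.npy")
    u=c[i]; print(n,name,u.round(1),st[i],onz(n,u,z)[0].round(4))
blob("top","button",(45,80,60),(85,255,255),.03,(200,205,235,235))
blob("top","lid",(5,80,60),(20,255,255),.015,(275,205,325,255))
blob("top","cap",(0,120,60),(6,255,255),.078,(325,220,348,245))
blob("side","button",(45,80,60),(85,255,255),.03,(260,180,295,205))
blob("side","lid",(5,60,60),(20,255,255),.015,(220,220,290,265))
blob("side","cap",(0,120,60),(6,255,255),.074,(230,240,255,262))
for n,p in(("top",(218,219)),("side",(277,191)),("top",(302,240)),("top",(335,232)),("side",(265,250))):
    d=np.load(f"pics/{n}0.npy")[p[1],p[0]]; c,D=ray(n,p); print(n,p,(c+D[0]*d).round(4))
```

```text
top button [217.5 219. ] [212 213  12  13 122] [0.5927 0.1926 0.03  ]
top lid [301.6 229.5] [285 213  35  35 928] [ 0.5506 -0.0976  0.015 ]
top cap [336.5 233.3] [335 232   4   4  14] [ 0.5298 -0.2116  0.078 ]
side button [276.4 191.6] [271 188  12   8  77] [0.5929 0.1687 0.03  ]
side lid [258.6 244.1] [233 230  48  31 967] [ 0.5556 -0.106   0.015 ]
side cap [243.1 248.9] [240 245   7   9  47] [ 0.529  -0.2147  0.074 ]
top (218, 219) [0.5934 0.1917 0.0232]
side (277, 191) [0.5942 0.1865 0.0232]
top (302, 240) [ 0.5141 -0.098   0.0145]
top (335, 232) [ 0.5342 -0.2067  0.0782]
side (265, 250) [ 0.5735 -0.1276  0.0119]
```

View pics/topc.png

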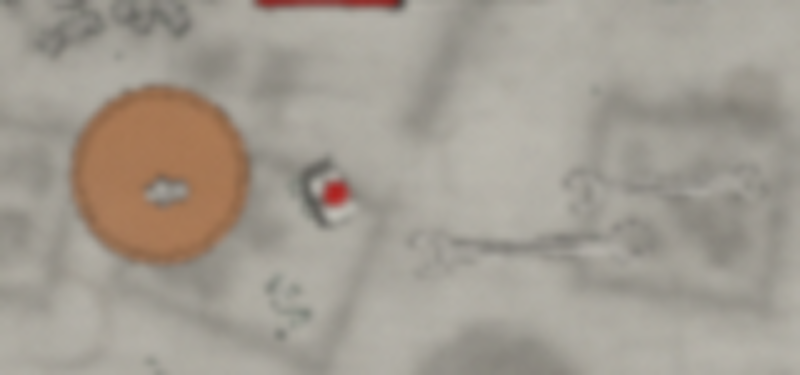

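View pics/sidec.png

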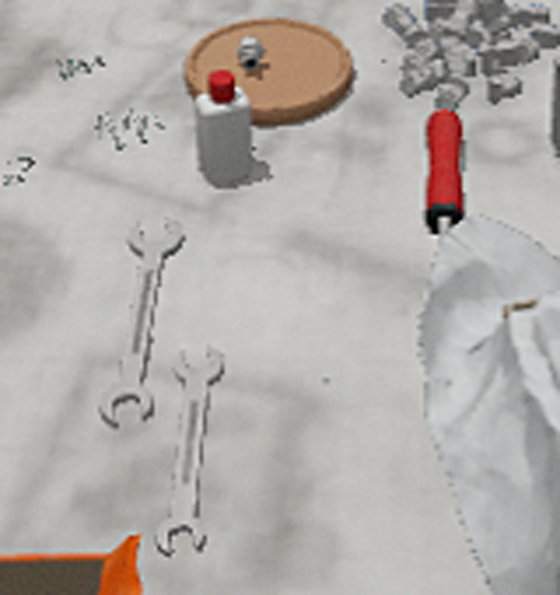

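In the top crop the fitting is at (166,190). One spanner runs (408,250)–(657,238) and the other (563,188)–(768,182). In the side crop the near-robot spanner's ends are at about (158,222) and (127,425), and the other's at (202,348) and (181,553). I'll measure their lengths to tell which is larger.

Run:
```python
from h import *
T=lambda p:np.array(p,float)/5+[270,195]-.4
S=lambda p:np.array(p,float)/3.5+[180,225]-.36
for nm,f,n,z,pts in(("A","T","top",.003,[(408,250),(657,238)]),("B","T","top",.003,[(563,188),(768,182)]),
 ("A","S","side",.003,[(158,222),(127,425)]),("B","S","side",.003,[(202,348),(181,553)])):
    P=onz(n,[(T if f=="T" else S)(p) for p in pts],z); print(nm,n,P.round(4).tolist(),"len",np.linalg.norm(P[0]-P[1]).round(3),"mid",P.mean(0).round(4))
print("fit",onz("top",[T((166,190))],.027).round(4),onz("side",[S((251,53))],.024).round(4))
print("btn z=.023",onz("top",[(217.5,219)],.023).round(4),onz("side",[(276.4,191.6)],.023).round(4))
s=get_obs(); Rr=s["ee_rot"]; 
# depth scan around button in top
c,D=ray("top",[(u,v) for v in range(213,226) for u in range(212,224)]); d=np.load("pics/top0.npy")[213:226,212:224].ravel()
print((c+D*d[:,None])[:,2].reshape(13,12).round(3)[::3])
```

```text
A top [[0.4949, -0.2688, 0.003], [0.4994, -0.4412, 0.003]] len 0.172 mid [ 0.4971 -0.355   0.003 ]
B top [[0.5356, -0.378, 0.003], [0.5365, -0.5195, 0.003]] len 0.142 mid [ 0.5361 -0.4487  0.003 ]
A side [[0.4904, -0.268, 0.003], [0.4976, -0.4363, 0.003]] len 0.168 mid [ 0.494  -0.3522  0.003 ]
B side [[0.5316, -0.378, 0.003], [0.5373, -0.5158, 0.003]] len 0.138 mid [ 0.5345 -0.4469  0.003 ]
fit [[ 0.5388 -0.101   0.027 ]] [[ 0.5367 -0.1001  0.024 ]]
btn z=.023 [[0.5935 0.1935 0.023 ]] [[0.5924 0.1825 0.023 ]]
[[ 0.005  0.012  0.005  0.009  0.016  0.011  0.014  0.016  0.013  0.015
   0.017 -0.003]
 [ 0.006  0.025  0.02   0.02   0.02   0.024  0.021  0.016  0.017  0.031
   0.014  0.018]
 [ 0.024  0.02   0.024  0.021  0.022  0.014  0.023  0.016  0.024  0.024
   0.027  0.018]
 [ 0.013  0.026  0.018  0.025  0.016  0.024  0.034  0.026  0.019  0.024
   0.015  0.013]
 [ 0.006  0.016  0.016  0.006  0.01   0.012  0.014  0.017  0.008  0.02
   0.017  0.01 ]]
```

A is the big spanner: 168–172 mm long, middle (0.4955, −0.3535). B is the small one at 138–142 mm. The button is at (0.5935, 0.194) with its top at z≈0.020, the fitting at (0.538, −0.1005) and the bottle at (0.530, −0.212). First I'll align the tool with the world axes, shut the fingers and go to the button.

Emit:
play_rows(plan=[[0,0,0,-5.4,0],[0,0,0,-5.4,0],[0,0,0,-5.4,0],[0,0,0,-5.4,0],[-0.012,-0.016,0,0,0],[-0.024,-0.032,0,0,0],[-0.024,-0.032,0,0,0],[-0.024,-0.032,0,0,0]])

```text
t: 0.77
tool_pos: [0.3424, 0.5371, 0.2135]
ee_rot: [[-1.0, -0.0, -0.0], [-0.0, 1.0, -0.001], [0.0, -0.001, -1.0]]
force: [0.7, 1.3, 0.1]
gripper_width: 0.0408
finger_force: 0.0
```

Emit:
play_rows(plan=[[-0.024,-0.032,0,0,0],[-0.024,-0.032,0,0,0],[-0.024,-0.032,0,0,0],[-0.024,-0.032,0,0,0],[-0.024,-0.032,0,0,0],[-0.024,-0.032,0,0,0],[-0.024,-0.032,0,0,0],[-0.024,-0.032,0,0,0]])

```text
t: 1.43
tool_pos: [0.5347, 0.2805, 0.2138]
ee_rot: [[-1.0, 0.001, -0.0], [0.001, 1.0, -0.0], [0.0, -0.0, -1.0]]
force: [0.7, 0.4, 0.9]
gripper_width: 0.0004
finger_force: 0.0
```

Emit:
play_rows(plan=[[-0.0195,-0.0285,0,0,0],[-0.0195,-0.0285,0.01,0,0],[-0.0195,-0.0285,0.02,0,0],[0,0,0.035,0,0],[0,0,0.035,0,0],[0,0,0.03,0,0],[0,0,0.02,0,0],[0,0,0,0,0]])

```text
t: 2.1
tool_pos: [0.5896, 0.1959, 0.0596]
ee_rot: [[-1.0, 0.001, -0.006], [0.001, 1.0, -0.002], [0.006, -0.002, -1.0]]
force: [-0.2, -0.8, 1.0]
gripper_width: 0.0006
finger_force: 0.0
```

Run:
```python
from h import *
im,d=optics.get_image("side"); cv2.imwrite("pics/s1.png",cv2.resize(im[120:240,200:360],None,fx=4,fy=4,interpolation=cv2.INTER_CUBIC))
m=cv2.inRange(cv2.cvtColor(im,cv2.COLOR_BGR2HSV),(45,80,60),(85,255,255))[180:205,260:295]; ys,xs=np.nonzero(m); print(xs.min()+260,xs.max()+260,ys.min()+180,ys.max()+180)
s=get_obs(); print(s["t"],s["tool_pos"],s["force"]); print(proj("side",[s["tool_pos"],[.5935,.194,.02],[.5935,.194,.023]]).round(1))
```

```text
271 282 188 195
2.15 [0.59087931 0.19640789 0.06203462] [-0.94276191  0.07433434  0.2589792 ]
[[276.1 178.6]
 [276.9 190.8]
 [276.9 190. ]]
```

View pics/s1.png

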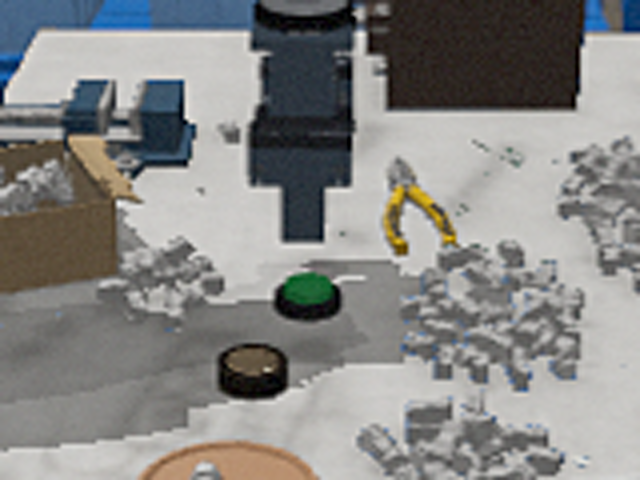

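The side view shows the closed fingertips centred over the green button, at crop pixels (303,240) above (308,290). Descending gently.

Emit:
play_rows(plan=[[-0.003,-0.002,0.015,0,0],[0,0,0.012,0,0],[0,0,0.005,0,0],[0,0,0.003,0,0],[0,0,0.002,0,0],[0,0,0,0,0]])

```text
t: 2.65
tool_pos: [0.5955, 0.195, 0.0272]
ee_rot: [[-1.0, 0.001, 0.0], [0.001, 1.0, 0.0], [-0.0, 0.0, -1.0]]
force: [0.8, 0.1, 0.6]
gripper_width: 0.0003
finger_force: 0.0
```

Emit:
play_rows(plan=[[0,0,0.003,0,0],[0,0,0.002,0,0],[0,0,0,0,0],[0,0,0,0,0]])

```text
t: 2.98
tool_pos: [0.5955, 0.195, 0.0221]
ee_rot: [[-1.0, 0.001, 0.0], [0.001, 1.0, 0.0], [-0.0, 0.0, -1.0]]
force: [0.4, 1.1, 1.8]
gripper_width: 0.0005
finger_force: 0.7
```

Emit:
play_rows(plan=[[0,0,0.003,0,0],[0,0,0,0,0],[0,0,0,0,0]])

```text
t: 3.23
tool_pos: [0.5956, 0.195, 0.019]
ee_rot: [[-1.0, 0.001, 0.0], [0.001, 1.0, 0.0], [-0.0, 0.0, -1.0]]
force: [0.4, 0.5, 3.6]
gripper_width: 0.0004
finger_force: 1.6
```

Emit:
play_rows(plan=[[0,0,0.002,0,0],[0,0,0,0,0],[0,0,0,0,0]])

```text
t: 3.48
tool_pos: [0.5956, 0.1949, 0.017]
ee_rot: [[-1.0, 0.001, 0.0], [0.001, 1.0, 0.0], [-0.0, 0.0, -1.0]]
force: [0.3, 0.2, 5.3]
gripper_width: 0.0007
finger_force: 2.2
```

Emit:
play_rows(plan=[[0,0,0.001,0,0],[0,0,0,0,0],[0,0,0,0,0]])

```text
t: 3.73
tool_pos: [0.5956, 0.1949, 0.0162]
ee_rot: [[-1.0, 0.001, 0.0], [0.001, 1.0, 0.0], [-0.0, 0.0, -1.0]]
force: [-0.0, 0.3, 8.8]
gripper_width: 0.0007
finger_force: 4.1
```

Emit:
play_rows(plan=[[0,0,0.0007,0,0],[0,0,0,0,0],[0,0,0,0,0]])

```text
t: 3.98
tool_pos: [0.5956, 0.195, 0.0161]
ee_rot: [[-1.0, 0.001, 0.0], [0.001, 1.0, 0.0], [-0.0, 0.0, -1.0]]
force: [-3.6, -1.6, 17.3]
gripper_width: 0.0004
finger_force: 8.9
```

The stop is reached: force rose to 17 N with no further travel. Now I'll release, rise and go above the fitting.

Emit:
play_rows(plan=[[0,0,-0.006,0,0],[0,0,-0.014,0,0],[0,0,-0.03,0,0],[0,0,-0.035,0,0],[0,0,-0.025,0,0],[0,0,-0.01,0,0],[0,0,0,0,0]])

```text
t: 4.57
tool_pos: [0.5965, 0.1952, 0.1381]
ee_rot: [[-1.0, 0.001, 0.004], [0.001, 1.0, 0.001], [-0.004, 0.001, -1.0]]
force: [-0.2, -0.1, -0.6]
gripper_width: 0.0005
finger_force: 0.0
```

Emit:
play_rows(plan=[[0.004,-0.02,0,0,0],[0.0076,-0.0385,0,0,0],[0.0076,-0.0385,0,0,0],[0.0076,-0.0385,0,0,0],[0.0076,-0.0385,0,0,0],[0.0076,-0.0385,0,0,0],[0.0076,-0.0385,0,0,0],[0.0076,-0.0385,0,0,0]])

```text
t: 5.23
tool_pos: [0.5361, -0.0961, 0.1338]
ee_rot: [[-1.0, 0.001, -0.002], [0.001, 1.0, 0.0], [0.002, 0.0, -1.0]]
force: [0.8, -0.2, 0.3]
gripper_width: 0.001
finger_force: 0.0
```

Emit:
play_rows(plan=[[0,-0.006,0,0,0],[0,0,0.01,0,0],[0,0,0,0,0],[0,0,0,0,0]])

```text
t: 5.57
tool_pos: [0.5371, -0.0994, 0.1237]
ee_rot: [[-1.0, 0.0, -0.003], [0.0, 1.0, 0.001], [0.003, 0.001, -1.0]]
force: [0.0, -0.7, -0.1]
gripper_width: 0.0003
finger_force: 0.0
```

Run:
```python
from h import *
s=get_obs(); print(s["t"],s["tool_pos"])
im,d=optics.get_image("side"); cv2.imwrite("pics/s2.png",cv2.resize(im[120:300,180:340],None,fx=3.3,fy=3.3,interpolation=cv2.INTER_CUBIC))
m=cv2.inRange(cv2.cvtColor(im,cv2.COLOR_BGR2HSV),(45,80,60),(85,255,255))[180:205,260:295]; ys,xs=np.nonzero(m); print(xs.min()+260,xs.max()+260,ys.min()+180,ys.max()+180)
# fitting: grey pixels inside lid region, side view
h=cv2.cvtColor(cv2.imread("pics/side0.png"),cv2.COLOR_BGR2HSV)[230:254,240:268]; g=(h[...,1]<60)
ys,xs=np.nonzero(g); print("fit side px",xs.min()+240,xs.max()+240,ys.min()+230,ys.max()+230,g.sum())
h=cv2.cvtColor(cv2.imread("pics/top0.png"),cv2.COLOR_BGR2HSV)[220:240,293:312]; g=(h[...,1]<70); ys,xs=np.nonzero(g); c=(xs.mean()+293,ys.mean()+220); print("fit top",c,g.sum(),onz("top",[c],.026))
```

```text
5.5667 [ 0.53713414 -0.0993668   0.12369827]
271 282 188 195
fit side px 240 267 230 253 100
fit top (np.float64(302.8787878787879), np.float64(232.84848484848484)) 33 [[ 0.53799642 -0.10127429  0.026     ]]
```

View pics/s2.png

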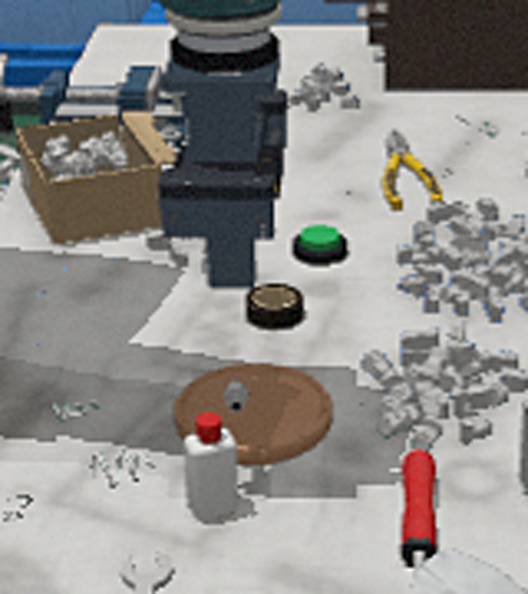

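The fingertips at crop (231,285) stand straight above the fitting at (236,390), and the button is back up. I'll go down to about 3 cm clear and hold for two seconds.

Emit:
play_rows(plan=[[0,-0.001,0.02,0,0],[0,0,0.02,0,0],[0,0,0.013,0,0],[0,0,0.006,0,0],[0,0,0,0,0],[0,0,0,0,0],[0,0,0,0,0],[0,0,0,0,0]])

```text
t: 6.28
tool_pos: [0.5385, -0.1016, 0.0671]
ee_rot: [[-1.0, 0.001, 0.001], [0.001, 1.0, -0.0], [-0.001, -0.0, -1.0]]
force: [-0.1, 0.8, -0.3]
gripper_width: 0.0006
finger_force: 0.0
```

Emit:
play_rows(plan=[[0,0,0,0,0],[0,0,0,0,0],[0,0,0,0,0],[0,0,0,0,0],[0,0,0,0,0],[0,0,0,0,0],[0,0,0,0,0],[0,0,0,0,0]])

```text
t: 6.95
tool_pos: [0.5379, -0.1016, 0.0662]
ee_rot: [[-1.0, 0.001, -0.0], [0.001, 1.0, 0.0], [0.0, 0.0, -1.0]]
force: [-0.6, 0.8, 0.8]
gripper_width: 0.0006
finger_force: 0.0
```

Emit:
play_rows(plan=[[0,0,0,0,0],[0,0,0,0,0],[0,0,0,0,0],[0,0,0,0,0],[0,0,0,0,0],[0,0,0,0,0],[0,0,0,0,0],[0,0,0,0,0]])

```text
t: 7.62
tool_pos: [0.5379, -0.1016, 0.0662]
ee_rot: [[-1.0, 0.001, -0.0], [0.001, 1.0, -0.0], [0.0, -0.0, -1.0]]
force: [-0.1, -0.7, -0.1]
gripper_width: 0.0002
finger_force: 0.0
```

Emit:
play_rows(plan=[[0,0,0,0,0],[0,0,0,0,0],[0,0,0,0,0],[0,0,0,0,0],[0,0,0,0,0],[0,0,0,0,0]])

```text
t: 8.12
tool_pos: [0.5379, -0.1015, 0.0662]
ee_rot: [[-1.0, 0.001, 0.0], [0.001, 1.0, 0.0], [-0.0, 0.0, -1.0]]
force: [-0.8, 0.4, 0.5]
gripper_width: 0.0006
finger_force: 0.0
```

Emit:
play_rows(plan=[[0,0,-0.02,0,0],[0,0,-0.035,0,0],[0,0,-0.029,0,0],[0,0,-0.01,0,0],[0.002,-0.02,0,0,0],[0.0025,-0.035,0,0,0],[0.0025,-0.035,0,0,0],[0.0015,-0.015,0,0,0]])

```text
t: 8.78
tool_pos: [0.5292, -0.2094, 0.1602]
ee_rot: [[-1.0, 0.001, 0.001], [0.001, 1.0, -0.001], [-0.001, -0.001, -1.0]]
force: [-0.7, 0.3, -0.2]
gripper_width: 0.0003
finger_force: 0.0
```

Emit:
play_rows(plan=[[0,-0.006,0,0,0],[0,0,0,0,0],[0,0,0.015,0,0],[0,0,0.02,0,0],[0,0,0.01,0,0],[0,0,0.005,0,0],[0,0,0,0,0],[0,0,0,0,0]])

```text
t: 9.45
tool_pos: [0.5296, -0.2122, 0.1105]
ee_rot: [[-1.0, 0.0, -0.0], [0.0, 1.0, 0.0], [0.0, 0.0, -1.0]]
force: [-0.3, -0.2, 0.2]
gripper_width: 0.0003
finger_force: 0.0
```

Emit:
play_rows(plan=[[0,0,0,0,0],[0,0,0,0,0],[0,0,0,0,0],[0,0,0,0,0],[0,0,0,0,0],[0,0,0,0,0],[0,0,0,0,0],[0,0,0,0,0]])

```text
t: 10.12
tool_pos: [0.5293, -0.2126, 0.1103]
ee_rot: [[-1.0, 0.001, 0.0], [0.001, 1.0, -0.0], [-0.0, -0.0, -1.0]]
force: [0.1, 0.3, -0.2]
gripper_width: 0.0002
finger_force: 0.0
```

Run:
```python
from h import *
s=get_obs(); print(s["t"],s["tool_pos"])
im,d=optics.get_image("side"); cv2.imwrite("pics/s3.png",cv2.resize(im[150:400,180:340],None,fx=2.4,fy=2.4,interpolation=cv2.INTER_CUBIC))
```

```text
10.1167 [ 0.52932927 -0.21259174  0.11026542]
```

View pics/s3.png

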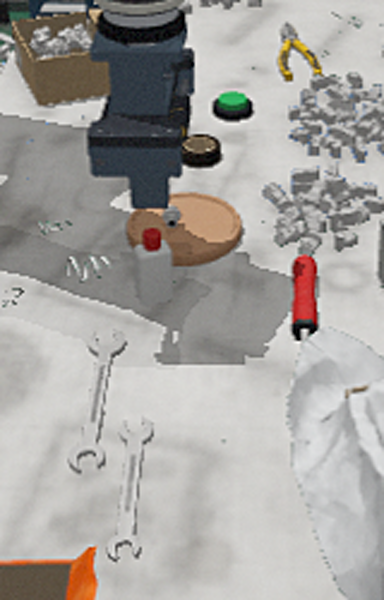

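The fingertips at crop (150,205) stand over the red cap at (152,235), 3 cm clear, and nothing has moved. I'll finish the hold, then go up and across to the big spanner.

Emit:
play_rows(plan=[[0,0,0,0,0],[0,0,0,0,0],[0,0,0,0,0],[0,0,0,0,0],[0,0,0,0,0],[0,0,0,0,0],[0,0,0,0,0],[0,0,0,0,0]])

```text
t: 10.83
tool_pos: [0.5293, -0.2126, 0.1102]
ee_rot: [[-1.0, 0.001, 0.0], [0.001, 1.0, -0.0], [-0.0, -0.0, -1.0]]
force: [0.1, -0.5, 0.2]
gripper_width: 0.0003
finger_force: 0.0
```

Emit:
play_rows(plan=[[0,0,0,0,0],[0,0,0,0,0],[0,0,0,0,0],[0,0,0,0,0],[0,0,0,0,0],[0,0,0,0,0],[0,0,-0.02,0,0],[0,0,-0.03,0,0]])

```text
t: 11.5
tool_pos: [0.5277, -0.2118, 0.1584]
ee_rot: [[-1.0, 0.001, -0.004], [0.001, 1.0, 0.002], [0.004, 0.002, -1.0]]
force: [-1.1, 0.3, 0.3]
gripper_width: 0.0006
finger_force: 0.0
```

Emit:
play_rows(plan=[[0.004,-0.017,0,0,0],[0.008,-0.033,0,0,0],[0.009,-0.036,0,0,0],[0.008,-0.033,0,0,0],[0.0045,-0.017,0,0,0],[0.0005,-0.005,0,0,0],[0,0,0,0,0],[0,0,0,0,0]])

```text
t: 12.17
tool_pos: [0.4952, -0.3529, 0.1601]
ee_rot: [[-1.0, 0.001, -0.0], [0.001, 1.0, 0.0], [0.0, 0.0, -1.0]]
force: [-0.5, -0.1, 1.1]
gripper_width: 0.0004
finger_force: 0.0
```

Emit:
play_rows(plan=[[0,0,0.02,0,0],[0,0,0.03,0,0],[0,0,0.03,0,0],[0,0,0.02,0,0],[0,0,0.012,0,0],[0,0,0.006,0,0],[0,0,0,0,0],[0,0,0,0,0]])

```text
t: 12.83
tool_pos: [0.4959, -0.3535, 0.0431]
ee_rot: [[-1.0, 0.0, 0.001], [0.0, 1.0, -0.001], [-0.001, -0.001, -1.0]]
force: [-0.3, -0.3, -0.2]
gripper_width: 0.0002
finger_force: 0.0
```

Run:
```python
from h import *
s=get_obs(); print(s["t"],s["tool_pos"])
im,d=optics.get_image("side"); cv2.imwrite("pics/s4.png",cv2.resize(im[190:400,160:320],None,fx=2.8,fy=2.8,interpolation=cv2.INTER_CUBIC))
```

```text
12.8333 [ 0.49585316 -0.35349832  0.04308591]
```

View pics/s4.png

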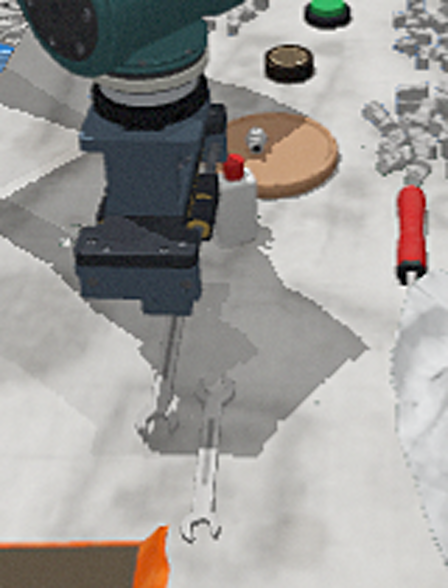

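The fingertips at crop (168,312) hang over the shaft of the big spanner, about 3.7 cm clear. The small spanner lies off to the right, and the bottle, lid and fitting are undisturbed. Hold two seconds and hand in.

Emit:
play_rows(plan=[[0,0,0.004,0,0],[0,0,0,0,0],[0,0,0,0,0],[0,0,0,0,0],[0,0,0,0,0],[0,0,0,0,0],[0,0,0,0,0],[0,0,0,0,0]])

```text
t: 13.55
tool_pos: [0.4952, -0.3536, 0.0383]
ee_rot: [[-1.0, 0.001, 0.0], [0.001, 1.0, -0.0], [-0.0, -0.0, -1.0]]
force: [-0.8, -0.9, -0.1]
gripper_width: 0.0001
finger_force: 0.0
```

Emit:
play_rows(plan=[[0,0,0,0,0],[0,0,0,0,0],[0,0,0,0,0],[0,0,0,0,0],[0,0,0,0,0],[0,0,0,0,0],[0,0,0,0,0],[0,0,0,0,0]])

```text
t: 14.22
tool_pos: [0.4952, -0.3535, 0.0382]
ee_rot: [[-1.0, 0.001, 0.0], [0.001, 1.0, -0.0], [-0.0, -0.0, -1.0]]
force: [0.0, 0.9, -0.0]
gripper_width: 0.0004
finger_force: 0.0
```

Emit:
play_rows(plan=[[0,0,0,0,0],[0,0,0,0,0],[0,0,0,0,0],[0,0,0,0,0],[0,0,0,0,0],[0,0,0,0,0],[0,0,0,0,0],[0,0,0,0,0]])

```text
t: 14.88
tool_pos: [0.4952, -0.3535, 0.0382]
ee_rot: [[-1.0, 0.001, 0.0], [0.001, 1.0, -0.0], [-0.0, -0.0, -1.0]]
force: [-0.5, 0.6, -0.0]
gripper_width: 0.0008
finger_force: 0.0
```

```bash
python3 -c "
from h import *
s=get_obs(); print(s['t'],s['tool_pos'],s['force']); print(ticket.hand_in())"
```

```text
14.8833 [ 0.49521681 -0.35353165  0.03822156] [-0.49629318  0.64283585 -0.02309506]
the job is handed in; nothing more can be done
None
```

I pressed the button fully down and it came back up, then pointed at the fitting and the glue bottle for about two seconds each, and handed the job in at 14.9 s with the fingers about 3 cm above the middle of the larger spanner, nothing else touched.

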